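Rock a jammed stopper out of a glass bottle and put the bottle back to drain

ROBOT

A 6-joint arm with a two-finger parallel gripper is mounted at the origin on a cart in front of the work surface, level with it; the furniture and walls round the work are solid. World frame = base frame: x ahead of the robot, y to its left, z up, the work surface at z = 0. Lengths are in m, angles in degrees, forces in N, time in s.
With the tool pointing down it reaches from about 0.325 to 0.85 m from the base axis. Payload 15.5 kg.
Tool frame: the origin (TCP) lies midway between the tips of the shut fingers; the grasp point (between the pads) lies 19 mm behind it; z points along the fingers, y is the line along which they close (so a half turn about z gives the same grasp; the last joint's range is limited). The gripper opens to 91 mm and grips with 3 to 60 N. Pads are 32 mm wide; open, the fingers measure 118 mm over their backs; the gripper's body (76 mm by 178 mm) begins 60 mm behind the grasp point.
Start: joints at [-72.852, 28.281, 77.091, -0, 74.628, -5.472], TCP at [0.24, -0.577, 0.214] pointing down, gripper open.
Joint ranges: [-166.48, 166.48], [-47.26, 123.95], [12.59, 153.08], [-70.14, 250.14], [6.76, 159.57], [-176.63, 176.63]. Speed limits (degrees/s): [108.29, 108.29, 147.25, 172.46, 172.46, 172.46].

INTERFACE

Orientations are given as a 3x3 rotation matrix whose columns are the frame's x, y, z axes.
In Python, from bench import ctrl gives the robot as it stands. The module is installed in compiled form; this text tells all that it offers. Calls block until the motion is done:
- ctrl.goto(position, orientation): joint-space move of the TCP to a pose.
- ctrl.move_l(position, vel=0.15, ori=None, contact_N=None): straight line of the TCP; ori=None keeps the orientation; vel is the mean speed in m/s. With contact_N (N) it stops when the force on the tool has changed by that much, and returns True; else False.
- ctrl.movej(angles): joint-space move.
- ctrl.command_gripper(opening): opening from 0.0 (shut) to 1.0 (fully open); the grip force is fixed at half the most; returns when the fingers have stopped.
- ctrl.sleep(seconds).
- ctrl.ik(position, orientation): joint angles nearest the present ones, or None.
- ctrl.read_camera(name): name is "scene" or "top"; returns the picture (480x640x3 uint8, blue, green, red); there is no depth.
- ctrl.camera_params(name): a dict with "fx", "fy", "cx", "cy" (pixels), "pose" (4x4, takes a point from camera to world coordinates). Camera axes: x right, y up, looking along -z (the intrinsics and any distortion apply to the point x, -y, -z); pixel columns grow to the right and rows downward; lengths in m; the calibration is good to about 2 mm. A picture is of the moment at which its call begins. camera_params takes no time and is no camera call.
A pose or a line that the arm cannot do raises ctrl.MotionError and nothing moves.
- ctrl.sign_off(): hands the job in; it is judged then, once.
Readings, each from a call of its own:
- ctrl.current_t(): time.
- ctrl.current_q(): joint angles.
- ctrl.current_dq(): joint speeds.
- ctrl.current_effort(): joint torques, N m.
- ctrl.current_tool_pos(): TCP position.
- ctrl.current_eef_rot(): TCP orientation.
- ctrl.current_contact_force(): force on the tool from outside, world axes, zero at the start.
- ctrl.current_wrist_torque(): the same for the moment, N m.
- ctrl.current_grip_width(): opening from 0.0 (shut) to 1.0 (fully open).
- ctrl.current_grasp_force(): force on a finger pad.
Only numpy, scipy, OpenCV 4.12 (cv2) and the standard library are available. Lean on these libraries where they do the work, as an engineer would, in place of code of your own. Each camera call takes 0.05 s, during which the arm holds its last target. There are 200 camera calls.

TASK

The wooden stopper has slipped inside the clear glass bottle on the wire draining rack and lies crosswise behind its neck, jamming it. Lift the bottle off the rack, hold it steeply neck down over the steel mixing bowl and rock it well over from side to side until the stopper slips through the neck and drops into the bowl. Then put the bottle gently back on the rack as it was, lying flat on the sloping wires with its neck down between the front prongs; do not knock the bottle against the bowl, leave the bowl standing where it is, and do not disturb the other things.

Things in the scene. Friction and masses are not known exactly. Their poses are not given: they have to be found in the camera images.
- bottle: Clear glass bottle, 0.32 kg: flat body 70 wide (y) x 46 thick (z) x 110 mm long (x), 10 mm shoulder, then a round neck 40 mm long, 41 mm outside, 34 mm bore; walls 3.5 mm. Origin: middle of the body; -x points along the neck, z out of the upper broad face. Starts on the rack, neck toward the robot, 30 degrees below level. Grip from above at the origin across the 70 mm width; fingers fit there.
- stopper: Smooth pale wooden cylinder with two dark rings, 46 mm long, 23.5 mm thick, seen through the glass; origin: its middle, x along its axis. Starts inside, across the neck's inner opening. Tipping straight leaves it bridged; with the neck 65 to 75 degrees below level, rocking the bottle in the plane of its width 0.7 to 0.9 rad to each side, about 1 s a swing, frees it, mostly in two to four swings.
- mixing_bowl: Brushed steel mixing bowl standing loose on the worktop, 209 mm across the rim, 126 mm high, 0.45 kg. Origin at the centre of its underside.
- rack: Draining rack fixed to the worktop: steel drip tray 236 (x) x 140 (y) x 14 mm with a wire cradle; origin under the tray's middle. The wire bed slopes 30 degrees down toward its -x side. Low end: two upright prongs 49 mm apart let the neck through and stop the shoulder; high end: two short prongs 78 mm apart beside the body. Bottle home: its origin at (0.015, 0, 0.108) m here, y axes parallel.
- bottle_mouth (a point): Centre of the bottle's mouth: 105 mm from the bottle's origin, on its -x side. Keep it over the bowl, 20 to 40 mm above the rim, as the pivot of the rocking. With the bottle taken by a vertical gripper, tilting the gripper 40 degrees (fingers pointing away from the robot) brings the neck 70 degrees down; turning the tilted gripper about its own axis rocks the bottle in the plane of its width.
- bottle_base (a point): Centre of the bottle's base: 55 mm from the bottle's origin, on its +x side.
- rack_mouth (a point): Where the bottle's mouth belongs on the rack. The wires are slippery: a bottle let go up to a few mm up the slope slides down against the prongs by itself.
- rack_base (a point): Where the centre of the bottle's base belongs on the rack.
- salt_shaker: Glass salt shaker with steel cap, 44 x 90 mm, a bystander; origin under its middle.
- ramekin_0: White ramekin, 74 x 38 mm, a bystander; origin under its middle.
- veg_lemon_3: Lemon, 70 mm, a bystander; origin under its middle.
- veg_lime_9: Lime, 50 mm, a bystander; origin under its middle.

How it is judged:
By the outcome, as a careful person would: the job done as asked, in the order asked, and still so for the second after the job is handed in, with the robot touching nothing.
It also fails if it takes over 46 s, if anything falls off the work surface, if the arm or the gripper's body presses on something with over 40 N, if the wrist force passes 120 N, or if a joint passes its speed limit or range.

## Working session

There is one attempt and no reset: what is moved stays moved. The work goes in short steps, each a Python script; the robot and the scene stay as the last script left them, time stands still between calls to the robot, and variables do not carry over. Pictures are saved under pics/ and viewed, at most 10 in all, crops included, and the job is handed in when it is done.

```bash
mkdir -p pics; python3 - <<'E'
from bench import ctrl
import cv2
for n in("scene","top"):
    cv2.imwrite(f"pics/{n}0.png",ctrl.read_camera(n)); p=ctrl.camera_params(n); print(n,{k:(v.round(4).tolist() if hasattr(v,'round') and hasattr(v,'tolist') else v) for k,v in p.items()})
print(ctrl.current_t())
E
```

```text
scene {'fx': 588.8043673343562, 'fy': 588.8043673343562, 'cx': 313.5752251589283, 'cy': 246.69383980453028, 'pose': [[-0.4971, 0.5019, -0.7078, -0.3819], [-0.8676, -0.2789, 0.4116, 0.5409], [0.0092, 0.8187, 0.5742, 0.883], [0.0, 0.0, 0.0, 1.0]]}
top {'fx': 594.2491108673034, 'fy': 594.2491108673034, 'cx': 312.9446404332225, 'cy': 244.99132623028552, 'pose': [[0.2367, 0.9472, -0.2163, 0.2385], [-0.9716, 0.2315, -0.0493, -0.0917], [0.0034, 0.2218, 0.9751, 1.5455], [0.0, 0.0, 0.0, 1.0]]}
0.1
```

View pics/scene0.png

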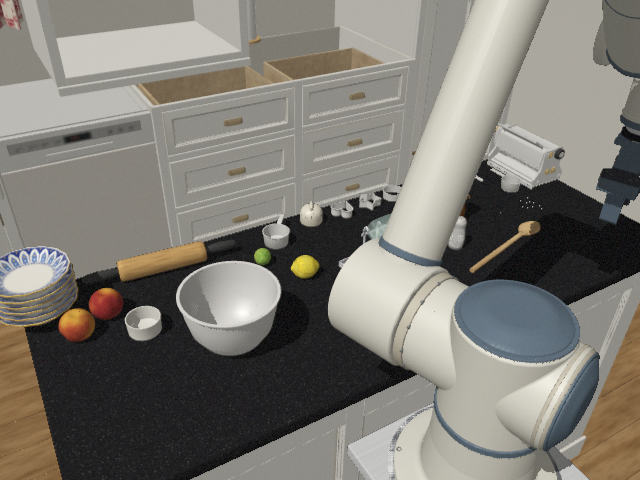

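View pics/top0.png

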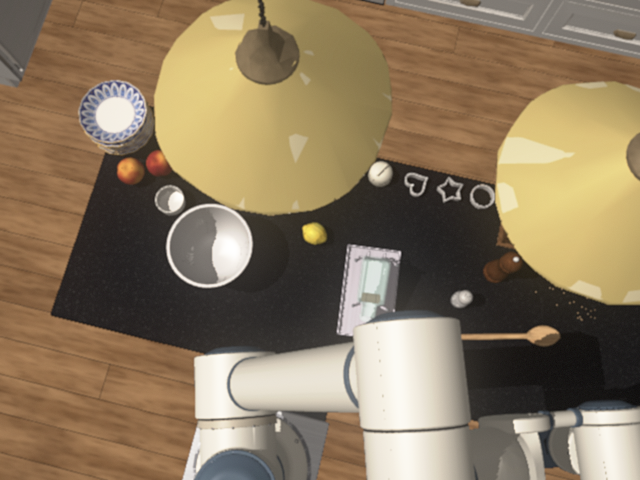

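```bash
python3 - <<'E'
from bench import ctrl
import cv2
q=list(ctrl.current_q()); q[0]=-112; ctrl.movej(q)
for n,c in(("scene",(330,150,160,120)),("top",(320,230,100,120))):
    im=ctrl.read_camera(n); cv2.imwrite(f"pics/{n}1.png",im)
    x,y,w,h=c; cv2.imwrite(f"pics/{n}1c.png",cv2.resize(im[y:y+h,x:x+w],None,fx=5,fy=5,interpolation=cv2.INTER_CUBIC))
print(ctrl.current_t())
E
```

```text
1.7417
```

View pics/scene1c.png

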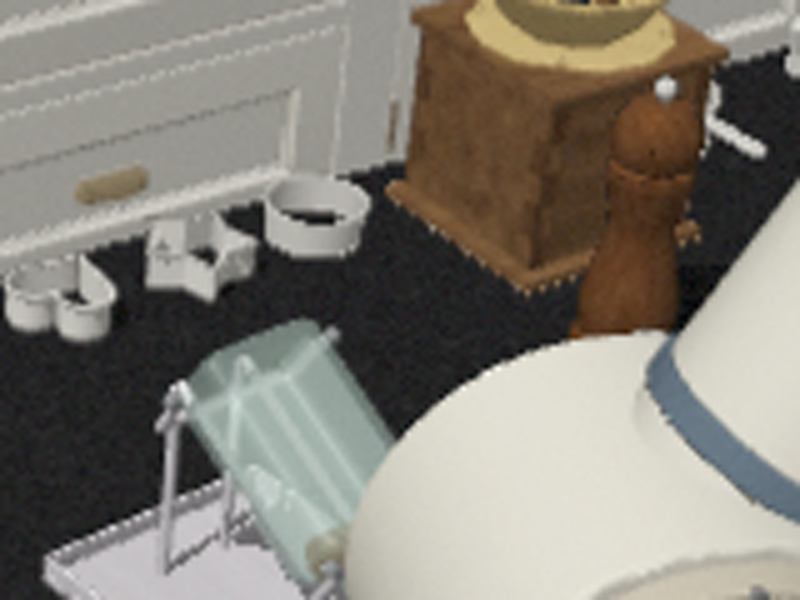

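View pics/top1c.png

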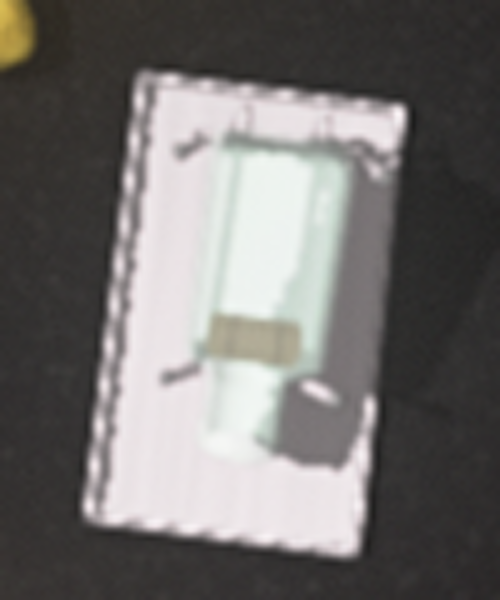

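```bash
cat > h.py <<'E'
from bench import ctrl
import numpy as np, cv2
P={n:ctrl.camera_params(n) for n in("scene","top")}
def proj(n,p):
    p=np.atleast_2d(p);k=P[n];T=np.linalg.inv(k["pose"]);c=p@T[:3,:3].T+T[:3,3]
    return np.c_[k["cx"]+k["fx"]*c[:,0]/-c[:,2],k["cy"]-k["fy"]*c[:,1]/-c[:,2]]
def ray(n,u):
    k=P[n];d=k["pose"][:3,:3]@np.array([(u[0]-k["cx"])/k["fx"],-(u[1]-k["cy"])/k["fy"],-1]);return k["pose"][:3,3],d
def atz(n,u,z):
    o,d=ray(n,u);return o+d*(z-o[2])/d[2]
def tri(us,ut):
    A=[];b=[]
    for n,u in(("scene",us),("top",ut)):
        o,d=ray(n,u);d=d/np.linalg.norm(d);M=np.eye(3)-np.outer(d,d);A.append(M);b.append(M@o)
    return np.linalg.lstsq(np.vstack(A),np.hstack(b),rcond=None)[0]
E
python3 - <<'E'
from h import *
np.set_printoptions(precision=4,suppress=True)
c=[(140,72),(407,103),(358,555),(85,520)]
W=np.array([atz("top",(320+a/5,230+b/5),.014) for a,b in c]);print(W)
ctr=W.mean(0);ex=(W[0]+W[1]-W[2]-W[3])/2;ey=(W[0]+W[3]-W[1]-W[2])/2
print(ctr,np.linalg.norm(ex),np.linalg.norm(ey),np.degrees(np.arctan2(ex[1],ex[0])),np.degrees(np.arctan2(-ey[0],ey[1])))
# tray far-left, both views; high base far top-left corner
print("corner FL",tri((330+45/5,150+570/5),(320+140/5,230+72/5)))
# full-view bowl extraction: white-ish blob & ellipse
for n,r in(("top",(140,185,270,300)),("scene",(160,245,300,365))):
    im=cv2.imread(f"pics/{n}1.png");x0,y0,x1,y1=r
    s=im[y0:y1,x0:x1];cv2.imwrite(f"pics/{n}b.png",cv2.resize(s,None,fx=4,fy=4))
    m=(s.max(2)>75).astype(np.uint8)
    cs,_=cv2.findContours(m,0,cv2.CHAIN_APPROX_NONE);k=max(cs,key=cv2.contourArea);e=cv2.fitEllipse(k);print(n,e[0][0]+x0,e[0][1]+y0,e[1],cv2.boundingRect(k))
th=np.radians(np.arange(0,360,5))
# fit rim circle in top to ellipse by search
E
```

```text
[[ 0.6017 -0.104   0.014 ]
 [ 0.6188 -0.2447  0.014 ]
 [ 0.3818 -0.2687  0.014 ]
 [ 0.3661 -0.1294  0.014 ]]
[ 0.4921 -0.1867  0.014 ] 0.23763321873799337 0.1409663226700153 5.952095053392335 6.694750179753926
corner FL [ 0.6029 -0.1047  0.0068]
top 215.41448211669922 234.7730484008789 (83.94116973876953, 121.62381744384766) (25, 0, 105, 104)
scene 229.93541717529297 303.01248931884766 (95.46617889404297, 108.14751434326172) (16, 3, 105, 108)
```

```bash
python3 - <<'E'
import cv2,numpy as np
a=cv2.imread("pics/topb.png");b=cv2.imread("pics/sceneb.png")
h=max(a.shape[0],b.shape[0]);f=lambda i:cv2.copyMakeBorder(i,0,h-i.shape[0],0,0,0)
im=np.hstack([f(a),f(b)]);print(a.shape,b.shape);s=790/im.shape[1];cv2.imwrite("pics/bowl.png",cv2.resize(im,None,fx=s,fy=s));print(s)
E
```

```text
(460, 520, 3) (480, 560, 3)
0.7314814814814815
```

View pics/bowl.png

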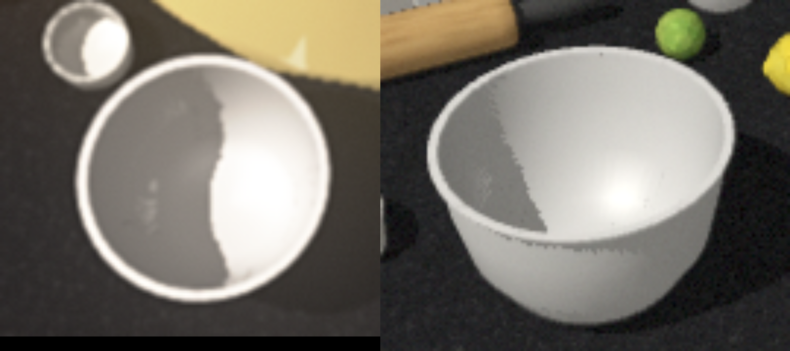

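```bash
cat >> h.py <<'E'
def Rz(d):
    a=np.radians(d);return np.array([[np.cos(a),-np.sin(a),0],[np.sin(a),np.cos(a),0],[0,0,1]])
def Ry(d):
    a=np.radians(d);return np.array([[np.cos(a),0,np.sin(a)],[0,1,0],[-np.sin(a),0,np.cos(a)]])
YAW=6.2; RC=np.array([.4921,-.1867,0])
B0=RC+Rz(YAW)@[.015,0,.108]; RB0=Rz(YAW)@Ry(-30)   # bottle +x points up-slope
E
python3 - <<'E'
from h import *
from scipy.optimize import least_squares
np.set_printoptions(precision=4,suppress=True)
th=np.radians(np.arange(0,360,2))
def f(v):
    o=[]
    for n,e in(("top",(166,252.8,203.5,287.9)),("scene",(176.1,281.7,260.7,329.1))):
        p=proj(n,np.c_[v[0]+v[3]*np.cos(th),v[1]+v[3]*np.sin(th),0*th+v[2]])
        o+=[p[:,0].min()-e[0],p[:,0].max()-e[1],p[:,1].min()-e[2],p[:,1].max()-e[3]]
    return o
s=least_squares(f,[.5,.2,.126,.1045]);print("bowl",s.x,s.fun)
print("bottle",B0)
out=[]
for n,(x,y,w,h) in(("scene",(330,150,160,120)),("top",(320,230,100,120))):
    im=cv2.imread(f"pics/{n}1.png")[y:y+h,x:x+w];im=cv2.resize(im,None,fx=5,fy=5,interpolation=cv2.INTER_CUBIC)
    def dr(pts,col,R=RB0,t=B0):
        q=proj(n,np.array(pts)@R.T+t);q=((q-[x,y]+.0)*5).astype(int);cv2.polylines(im,[q],True,col,1)
    for X in(.055,-.055): dr([(X,a*.035,b*.023) for a,b in((1,1),(1,-1),(-1,-1),(-1,1))],(0,0,255))
    for X in(-.065,-.105): dr([(X,.0205*np.cos(t),.0205*np.sin(t)) for t in th],(255,0,0))
    dr([(a*.118,b*.07,.014) for a,b in((1,1),(1,-1),(-1,-1),(-1,1))],(0,160,0),Rz(YAW),RC)
    out.append(im)
o=np.hstack(out);cv2.imwrite("pics/ov.png",cv2.resize(o,None,fx=.61,fy=.61,interpolation=cv2.INTER_AREA))
E
```

```text
bowl [0.4932 0.2262 0.1269 0.1058] [ 0.0132 -0.2024 -0.0837 -0.1496 -0.2665  0.5121  0.4958 -0.3725]
bottle [ 0.507  -0.1851  0.108 ]
```

View pics/ov.png

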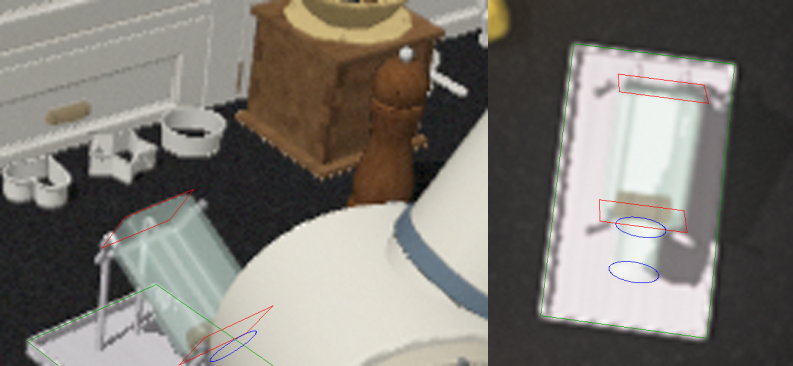

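```bash
cat >> h.py <<'E'
BOWL=np.array([.493,.226,0]); RIM=.127
def setup(s):
    y=s*Rz(YAW)[:,1];z=np.array([0,0,-1.]);return np.c_[np.cross(y,z),y,z]
RT0=setup(-1); G=RB0.T@RT0
def tool(pb,Rb):  # bottle pose -> TCP pose
    R=Rb@G; return pb+R[:,2]*.019,R
def rock(phi,h,psi,mode="z",off=(0,0)):
    if mode=="z": Rb=Rz(psi)@Ry(-70)@Rz(phi)
    else:
        Rc=Rz(psi)@Ry(-70);a=(Rc@G)[:,2]; Rb=cv2.Rodrigues(-np.radians(phi)*a)[0]@Rc
    m=BOWL+[off[0],off[1],RIM+h]
    return tool(m+Rb@[.105,0,0],Rb)
E
python3 - <<'E'
import h;from h import *
np.set_printoptions(precision=1,suppress=True)
for s in(1,-1):
    h.RT0=setup(s);h.G=RB0.T@h.RT0
    print("grasp",s,ctrl.ik(*tool(B0,RB0)),ctrl.ik(*tool(B0+[0,0,.13],RB0)))
    for mode in"zt":
      for psi in(5,25,45):
        qs=[ctrl.ik(*rock(p,.04,psi,mode)) for p in(-46,-23,0,23,46)]
        print(mode,psi);[print("   ",q if q is None else np.array(q)) for q in qs]
E
```

```text
grasp 1 [ -26.4   30.7   97.    -0.    52.3 -122.6] [ -26.4   21.1   88.8   -0.    70.1 -122.6]
z 5
    [  -8.8   17.2  128.1  104.3   32.1 -165.5]
    [   7.9   11.2  119.8   55.    11.4 -122.1]
    [ 24.7  12.4 112.8 -38.1  20.5 -38.4]
    [ 38.7  18.5 107.6 -57.8  38.5 -29.9]
    [ 49.1  27.2 104.6 -68.1  53.1 -31.9]
z 25
    [ -14.5   21.8  117.1   76.2   47.8 -155.7]
    [  -1.3   14.1  115.2   62.1   31.8 -149.7]
    [  15.    11.2  114.6   24.    15.9 -120.9]
    [ 31.8  13.9 115.4 -58.8  18.5 -47.5]
    None
z 45
    [ -13.9   27.4  104.1   61.    63.2 -153.4]
    [  -5.3   18.7  107.3   55.5   49.8 -160.5]
    [   6.2   12.5  112.7   50.1   31.7 -167.1]
    [  20.3   11.1  119.9   42.7    8.2 -170.7]
    [ 34.9  17.1 128.5 221.2  20.6   1.8]
t 5
    [ 15.2  10.8 119.8 -33.8  11.9  -2.9]
    [ 19.6  11.3 115.7 -34.2  16.8 -22.7]
    [ 24.7  12.4 112.8 -38.1  20.5 -38.4]
    [ 29.9  13.9 111.6 -43.6  23.2 -52.2]
    [ 34.9  15.6 112.  -50.2  24.6 -64.7]
t 25
    [   3.8   12.1  117.8   48.7   18.  -107.8]
    [   9.3   11.5  115.4   35.8   17.4 -113.7]
    [  15.    11.2  114.
[... 926 characters left out ...]
 [  6.2  12.5 112.7  50.1  31.7  12.9]
    [ 20.3  11.1 119.9  42.7   8.2   9.3]
    None
t 5
    None
    [ 19.6  11.3 115.7 -34.2  16.8 157.3]
    [ 24.7  12.4 112.8 -38.1  20.5 141.6]
    [ 29.9  13.9 111.6 -43.6  23.2 127.8]
    [ 34.9  15.6 112.  -50.2  24.6 115.3]
t 25
    [  3.8  12.1 117.8  48.7  18.   72.2]
    [  9.3  11.5 115.4  35.8  17.4  66.3]
    [ 15.   11.2 114.6  24.   15.9  59.1]
    [ 20.6  11.4 115.5  12.3  13.5  51.6]
    [ 25.4  12.  117.9  -1.4  10.1  45.7]
t 45
    [ -3.1  15.8 111.7  54.1  36.2  47.5]
    [  1.6  14.1 111.4  51.3  34.4  31.3]
    [  6.2  12.5 112.7  50.1  31.7  12.9]
    [ 10.1  11.3 115.6  51.2  28.1  -8.7]
    [ 12.9  10.8 119.8  56.3  24.3 -35.5]
```

```bash
sed -i 's/def rock(phi,h,psi,mode="z",off=(0,0)):/def rock(phi,h,psi,mode="z",off=(0,0),pit=70):/; s/Ry(-70)/Ry(-pit)/g' h.py
python3 - <<'E'
import h;from h import *
np.set_printoptions(precision=1,suppress=True)
for s in(1,-1):
  h.RT0=setup(s);h.G=RB0.T@h.RT0
  for pit in(66,70):
    for psi in(-50,-40,-30,-20,-10,50,60,70,80,90,100):
      for A in(42,46):
        Q=[ctrl.ik(*rock(p,.04,psi,"z",pit=pit)) for p in np.linspace(-A,A,9)]
        if any(q is None for q in Q): continue
        Q=np.array(Q);d=np.abs(np.diff(Q,axis=0)).max(0)
        if d.max()<60: print(s,pit,psi,A,"step",d,"tot",np.ptp(Q,axis=0),"min5",Q[:,4].min(),"q0",Q[4])
E
```

```text
-1 66 70 42 step [ 2.5  4.2  6.8 31.   9.1 39.2] tot [ 18.6  21.6  41.6  54.   57.9 113.7] min5 21.40869977035216 q0 [  2.9  16.7 103.5  42.8  52.8  -1.7]
-1 66 70 46 step [ 2.8  4.7  7.6 39.6 10.  48.8] tot [ 20.   23.2  45.4  69.4  59.  134.9] min5 22.184648432712482 q0 [  2.9  16.7 103.5  42.8  52.8  -1.7]
-1 66 80 42 step [ 1.5  4.4  7.2 19.4  8.  29.6] tot [  8.2  23.5  46.6  41.4  53.  110.6] min5 33.19473790457382 q0 [  1.9  18.5 100.5  41.6  60.1  -9.3]
-1 66 80 46 step [ 1.7  4.8  8.  23.9  8.7 35.7] tot [  8.7  25.2  50.7  50.6  54.9 127. ] min5 33.29100282970342 q0 [  1.9  18.5 100.5  41.6  60.1  -9.3]
-1 66 90 42 step [ 2.3  4.6  7.2 13.1  7.2 24.9] tot [  4.4  24.5  49.6  33.1  48.9 109.9] min5 43.99518865239811 q0 [  1.5  20.5  97.2  39.6  67.1 -16. ]
-1 66 90 46 step [ 2.9  5.   7.9 15.6  7.9 29.3] tot [  5.5  26.3  53.9  38.9  51.1 123.9] min5 43.81840729011026 q0 [  1.5  20.5  97.2  39.6  67.1 -16. ]
-1 66 100 42 step [ 3.6  4.7  6.9  9.2  6.8 22. ] tot [  9.7  24.8  51.   27.   45.6 109.3] min5 53.648663395285496 q0 [  1.7  22.5  93.6  37.3  73.7 -22.3]
-1 66 100 46
[... 999 characters left out ...]
   49.8 130.8] min5 39.16187673069788 q0 [ -1.2  18.9 102.3  46.4  61.2 -15.4]
-1 70 90 42 step [ 2.4  4.6  7.2 12.2  6.8 24.5] tot [  5.3  24.   50.2  33.7  45.5 112.5] min5 48.41786165960394 q0 [ -1.4  21.1  98.4  43.6  68.7 -21. ]
-1 70 90 46 step [ 3.   5.1  7.9 14.2  7.5 28.5] tot [  6.5  25.7  54.5  38.9  47.3 126.3] min5 48.56402446624358 q0 [ -1.4  21.1  98.4  43.6  68.7 -21. ]
-1 70 100 42 step [ 3.6  4.7  6.9  8.4  6.5 21.6] tot [ 10.8  24.2  51.2  26.5  43.  110.6] min5 57.54768132171865 q0 [ -1.   23.4  94.2  40.6  75.7 -26.2]
-1 70 100 46 step [ 4.2  5.2  7.6  9.6  7.1 24.7] tot [ 12.4  25.9  55.5  29.9  45.2 123.1] min5 57.36668536755405 q0 [ -1.   23.4  94.2  40.6  75.7 -26.2]
```

```bash
python3 - <<'E'
from h import *
np.set_printoptions(precision=3,suppress=True)
# predicted peak speeds of a 1.2 s swing (quintic)
T=1.2;s=np.linspace(0,1,25);tau=10*s**3-15*s**4+6*s**5
a,b=rock(-44,.045,100),rock(44,.045,100)
Q=np.array([ctrl.ik(a[0]+(b[0]-a[0])*t,rock(-44+88*t,.04,100)[1]) for t in tau])
print("peak",np.abs(np.diff(Q,axis=0)).max(0)/(T/24),"chord",np.linalg.norm(b[0]-a[0]))
ctrl.command_gripper(1.0)
ctrl.goto(*tool(B0+[0,0,.12],RB0)); print(ctrl.current_t())
c=ctrl.move_l(tool(B0,RB0)[0],.12,contact_N=8); print("contact",c,ctrl.current_tool_pos(),tool(B0,RB0)[0])
if not c:
    ctrl.command_gripper(0.0); print("grip",ctrl.current_grip_width(),ctrl.current_grasp_force(),ctrl.current_contact_force())
print(ctrl.current_t())
cv2.imwrite("pics/g.png",ctrl.read_camera("scene"))
E
```

```text
peak [ 24.619  47.889  85.205  67.7    85.022 185.202] chord 0.13267974875766847
4.775
contact False [ 0.507 -0.185  0.09 ] [ 0.507 -0.185  0.089]
grip 0.7672466694164565 29.99415099620819 [-1.228  2.256  6.629]
6.3833
```

```bash
python3 - <<'E'
from h import *
np.set_printoptions(precision=3,suppress=True)
p,R=tool(B0,RB0)
ctrl.move_l(p+[0.004,0,.03],.06); ctrl.move_l(p+[0.004,0,.14],.15)
print(ctrl.current_t(),ctrl.current_grip_width(),ctrl.current_contact_force())
ctrl.goto(*rock(0,.08,100)); print(ctrl.current_t())
a,b=rock(-43,.045,100),rock(43,.045,100)
ctrl.move_l(a[0],.10,a[1]); print(ctrl.current_t())
A=[ctrl.read_camera("scene")]
for e in(b,a):
    t0=ctrl.current_t();ctrl.move_l(e[0],.088,e[1]);print(ctrl.current_t()-t0)
    A.append(ctrl.read_camera("scene"))
print(ctrl.current_t(),ctrl.current_grip_width(),ctrl.current_contact_force())
y,x=130,130
cv2.imwrite("pics/r1.png",cv2.resize(np.hstack([i[y:y+240,x:x+200] for i in A]),(800,320)))
E
```

```text
7.975 0.7687554340790463 [-0.788  1.074 -4.084]
9.625
10.6583
2.583400000000001
2.5833000000000013
15.975 0.765234839736386 [ 0.136 -0.794 -3.99 ]
```

View pics/r1.png

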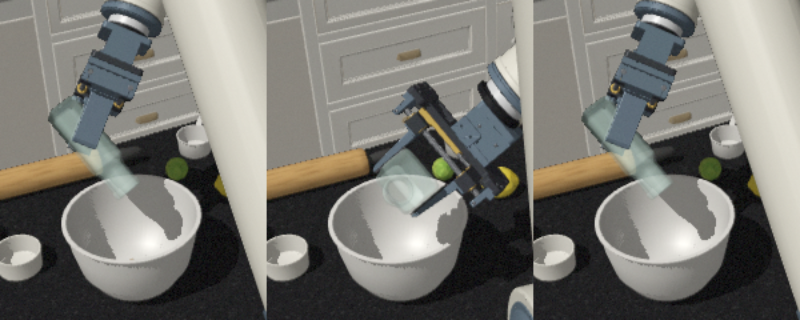

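```bash
cat >> h.py <<'E'
def brown(n):
    im=ctrl.read_camera(n);th=np.linspace(0,2*np.pi,60)
    pts=np.vstack([proj(n,np.c_[.096*np.cos(th),.096*np.sin(th),0*th+.124]+BOWL)])
    m=np.zeros(im.shape[:2],np.uint8);cv2.fillConvexPoly(m,pts.astype(np.int32),1)
    i=im.astype(int);return int(((i[:,:,2]-i[:,:,0]>25)&(m>0)).sum()),im
E
python3 - <<'E'
from h import *
from scipy.optimize import least_squares
np.set_printoptions(precision=3,suppress=True)
a,b=rock(-43,.045,100),rock(43,.045,100)
qa,qb=[np.array(ctrl.ik(*x)) for x in(a,b)];print(qa,qb)
pc,Rc=rock(0,.045,100)
def pose(v): return pc+v[:3],cv2.Rodrigues(v[3:])[0]@Rc
def fk(q,v0):
    f=lambda v:(lambda r: np.full(6,99.) if r is None else np.array(r)-q)(ctrl.ik(*pose(v)))
    return least_squares(f,v0,x_scale=[.1]*3+[1]*3,diff_step=1e-4)
for s in(.25,.5,.75):
    al=np.radians(-43+86*s)*(Rz(100)@Ry(-70))[:,2]
    r=fk(qa+(qb-qa)*s,np.r_[rock(-43+86*s,.045,100)[0]-pc,al]);p,R=pose(r.x);Rb=R@G.T
    m=p-R[:,2]*.019-Rb@[.105,0,0];print(s,r.cost,"mouth rel",m-BOWL-[0,0,RIM],"neck",-Rb[:,0])
for n in("scene","top"):
    c,im=brown(n);print(n,c);cv2.imwrite(f"pics/n{n}.png",im)
E
```

```text
[ -0.149  41.289  69.631  39.08  101.446  16.515] [-11.024  17.472 121.797  64.59   57.906 -96.424]
0.25 6.4361741307352955e-25 mouth rel [0.005 0.022 0.03 ] neck [-0.31  -0.222 -0.925]
0.5 3.460789155316257e-21 mouth rel [0.015 0.033 0.028] neck [ 0.071 -0.109 -0.991]
0.75 3.2621496879782817e-21 mouth rel [0.018 0.025 0.035] neck [ 0.436 -0.084 -0.896]
scene 0
top 389
```

```bash
python3 - <<'E'
from h import *
a,b=rock(-43,.045,100),rock(43,.045,100)
qa,qb=[list(ctrl.ik(*x)) for x in(a,b)]
A=[]
for e in(qb,qa,qb,qa):
    t0=ctrl.current_t();ctrl.movej(e);c,im=brown("scene");print(ctrl.current_t()-t0,c);A.append(im)
    if c>25: break
print(ctrl.current_t(),ctrl.current_grip_width())
y,x=130,130
cv2.imwrite("pics/r2.png",cv2.resize(np.hstack([i[y:y+240,x:x+200] for i in A[-2:]]),(800,480)))
E
```

```text
1.8333000000000013 0
1.833400000000001 0
1.8332999999999977 0
1.8333000000000013 0
23.4083 0.7656130567310848
```

View pics/r2.png

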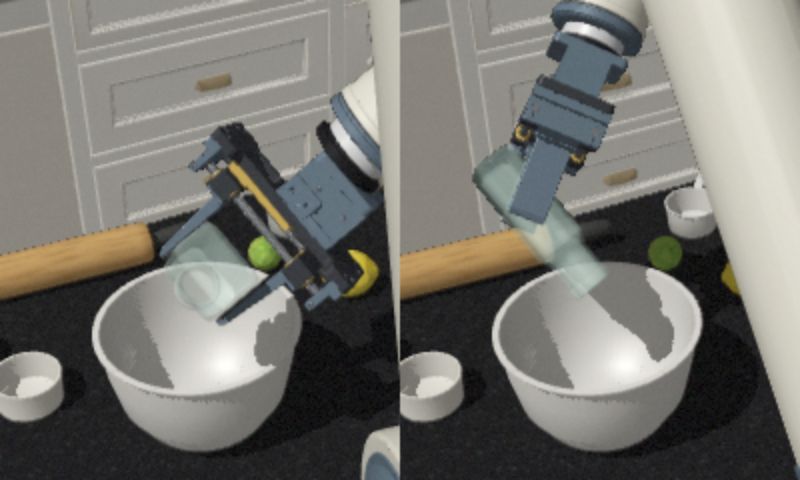

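```bash
cat >> h.py <<'E'
from scipy.optimize import least_squares
def fkpath(qs,p0,R0):
    v=np.zeros(6);out=[]
    for q in qs:
        f=lambda v:(lambda r: np.full(6,99.) if r is None else np.array(r)-q)(ctrl.ik(p0+v[:3],cv2.Rodrigues(v[3:])[0]@R0))
        s=least_squares(f,v,x_scale=[.1]*3+[1]*3,diff_step=1e-4);v=s.x
        R=cv2.Rodrigues(v[3:])[0]@R0;Rb=R@G.T;m=p0+v[:3]-R[:,2]*.019-Rb@[.105,0,0]
        out.append((round(float(s.cost),4),(1000*(m-BOWL-[0,0,RIM])).round(),(-Rb[:,0]).round(2)))
    return out
E
python3 - <<'E'
from h import *
for psi in(25,32):
    for A in(46,50):
        print(psi,A,[None if (q:=ctrl.ik(*rock(p,.04,psi,"t"))) is None else np.round(q,1).tolist() for p in(-A,0,A)])
q0=np.array(ctrl.current_q());a,b=rock(-46,.04,25,"t"),rock(46,.04,25,"t")
qa,qb=np.array(ctrl.ik(*a)),np.array(ctrl.ik(*b))
for o in fkpath([q0+(qa-q0)*s for s in np.linspace(0,1,6)],ctrl.current_tool_pos(),np.array(ctrl.current_eef_rot())):print(*o)
print()
for o in fkpath([qa+(qb-qa)*s for s in np.linspace(0,1,7)],*a):print(*o)
E
```

```text
25 46 [[3.8, 12.1, 117.8, 48.7, 18.0, 72.2], [15.0, 11.2, 114.6, 24.0, 15.9, 59.1], [25.4, 12.0, 117.9, -1.4, 10.1, 45.7]]
25 50 [[2.9, 12.2, 118.4, 51.1, 18.1, 73.0], [15.0, 11.2, 114.6, 24.0, 15.9, 59.1], [26.1, 12.1, 118.5, -4.3, 9.4, 45.1]]
32 46 [[0.8, 13.1, 116.1, 53.5, 24.5, 60.2], [11.7, 11.4, 114.4, 39.7, 20.5, 36.3], [21.1, 11.2, 119.1, 34.6, 12.3, 1.7]]
32 50 [[-0.1, 13.4, 116.5, 55.0, 24.6, 61.9], [11.7, 11.4, 114.4, 39.7, 20.5, 36.3], [21.7, 11.3, 119.8, 35.3, 11.4, -2.6]]
0.0 [-0. -0. 45.] [-0.63 -0.36 -0.69]
0.0 [-1. 33. 37.] [-0.7  -0.24 -0.68]
0.0 [ 1. 53. 31.] [-0.73 -0.06 -0.68]
0.0 [ 4. 55. 29.] [-0.69  0.15 -0.7 ]
0.0 [ 5. 38. 32.] [-0.58  0.34 -0.74]
0.0 [-0. -0. 40.] [-0.39  0.51 -0.77]

0.0 [ 0.  0. 40.] [-0.39  0.51 -0.77]
0.0 [-16.  -5.  26.] [-0.43  0.29 -0.86]
0.0 [-24. -12.  17.] [-0.42  0.06 -0.91]
0.0 [-26. -17.  15.] [-0.34 -0.16 -0.92]
0.0 [-21. -18.  18.] [-0.22 -0.36 -0.91]
0.0 [-12. -13.  27.] [-0.06 -0.52 -0.85]
0.0 [ 0.  0. 40.] [ 0.14 -0.62 -0.77]
```

```bash
python3 - <<'E'
from h import *
k=dict(off=(.01,.005))
qa=ctrl.ik(*rock(-48,.05,25,"t",**k));qb=ctrl.ik(*rock(48,.05,25,"t",**k))
A=[];t0=ctrl.current_t()
for e in(qa,qb,qa,qb,qa):
    ctrl.movej(list(e));c,im=brown("scene");t=ctrl.current_t();print(t-t0,c);t0=t;A.append(im)
    if c>25: break
print(ctrl.current_t(),ctrl.current_grip_width())
y,x=130,130
cv2.imwrite("pics/r3.png",cv2.resize(np.hstack([i[y:y+240,x:x+200] for i in A[-2:]]),(800,480)))
E
```

```text
1.3917000000000002 0
0.875 0
0.875 0
0.875 0
0.875 0
28.3 0.7661756366991437
```

View pics/r3.png

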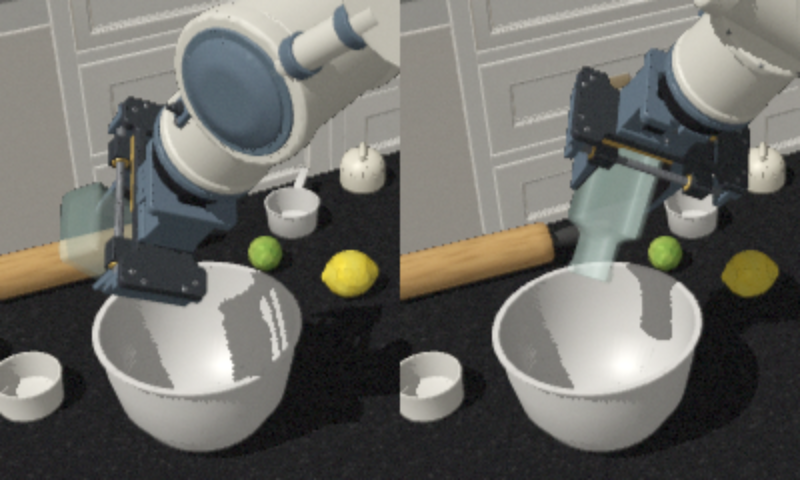

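```bash
python3 - <<'E'
from h import *
def an(im,th=12):
    i=im.astype(int);t=np.linspace(0,2*np.pi,60)
    pts=proj("top",np.c_[.096*np.cos(t),.096*np.sin(t),0*t+.124]+BOWL).astype(np.int32)
    m=np.zeros(im.shape[:2],np.uint8);cv2.fillConvexPoly(m,pts,1)
    k=(((i[:,:,2]-i[:,:,0]>th)&(m>0))).astype(np.uint8)
    n,_,s,c=cv2.connectedComponentsWithStats(k)
    return [(s[j].tolist(),c[j].round().tolist(),[int(v) for v in im[_==j].mean(0)]) for j in range(1,n) if s[j][4]>15]
c,im=brown("top");cv2.imwrite("pics/now.png",im)
for f in("top1","ntop","now"): print(f,an(cv2.imread(f"pics/{f}.png")))
ims=[cv2.imread(f"pics/{f}.png")[185:305,150:280] for f in("ntop","now")]
cv2.imwrite("pics/v.png",cv2.resize(np.hstack(ims),None,fx=3,fy=3,interpolation=cv2.INTER_CUBIC))
print(proj("top",BOWL+[0,0,.02]))
E
```

```text
top1 [([170, 207, 79, 77, 1876], [208.0, 230.0], [147, 155, 162])]
ntop [([175, 207, 74, 44, 1841], [215.0, 226.0], [220, 234, 240]), ([170, 239, 77, 45, 2084], [204.0, 263.0], [219, 232, 238])]
now [([212, 207, 11, 9, 70], [217.0, 210.0], [50, 59, 65]), ([170, 214, 19, 32, 56], [178.0, 226.0], [133, 141, 148]), ([229, 223, 19, 13, 42], [239.0, 229.0], [64, 76, 81]), ([191, 234, 8, 11, 23], [195.0, 238.0], [120, 127, 133]), ([197, 237, 52, 47, 1316], [226.0, 260.0], [149, 161, 168]), ([170, 247, 4, 16, 17], [171.0, 255.0], [152, 159, 167])]
[[216.19105173 254.02528006]]
```

```bash
python3 - <<'E'
from h import *
im=cv2.imread("pics/top1.png");print("stopper px",im[295:300,366:376].reshape(-1,3).mean(0))
im2=cv2.imread("pics/scene1.png");print("scene stopper",im2[150+545//5,330+325//5])
for f in("top1","ntop","now"):
    i=cv2.imread(f"pics/{f}.png").astype(float);r=i[:,:,2]/(i[:,:,0]+1);k=((r>1.22)&(i[:,:,2]>70)).astype(np.uint8);k[:200]=0;k[295:]=0;k[:,:160]=0;k[:,260:]=0
    n,l,s,c=cv2.connectedComponentsWithStats(k);print(f,[(s[j].tolist(),i[l==j].mean(0).round().tolist()) for j in range(1,n) if s[j][4]>5])
E
```

```text
stopper px [147.66 167.54 172.46]
scene stopper [137 157 156]
top1 [([196, 200, 64, 19, 545], [111.0, 160.0, 179.0])]
ntop [([215, 200, 45, 14, 418], [133.0, 191.0, 213.0])]
now [([209, 201, 7, 6, 23], [58.0, 73.0, 82.0]), ([214, 200, 46, 15, 416], [127.0, 187.0, 210.0]), ([246, 227, 11, 13, 45], [64.0, 86.0, 100.0])]
```

View pics/v.png

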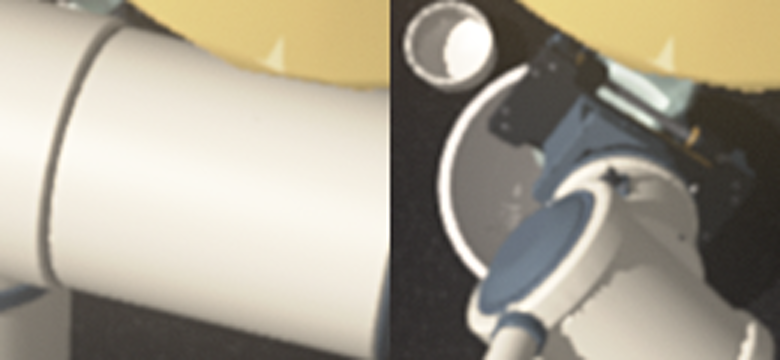

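```bash
python3 - <<'E'
from h import *
im=ctrl.read_camera("scene")
R=np.array(ctrl.current_eef_rot());p=np.array(ctrl.current_tool_pos());Rb=R@G.T;o=p-R[:,2]*.019
for y in(-.02,0,.02):
    print(y)
    for x in np.arange(-.1,.051,.01):
        u=proj("scene",o+Rb@[x,y,0])[0].round().astype(int);c=im[u[1]-1:u[1]+2,u[0]-1:u[0]+2].reshape(-1,3).mean(0);print("  %.2f"%x,u,c.round(),"R-B %.0f"%(c[2]-c[0]))
print(np.mean([ctrl.current_contact_force() for _ in range(20)],0))
E
```

```text
-0.02
  -0.10 [233 271] [175. 181. 178.] R-B 4
  -0.09 [235 266] [170. 176. 174.] R-B 4
  -0.08 [236 261] [155. 160. 156.] R-B 1
  -0.07 [238 257] [51. 53. 50.] R-B -1
  -0.06 [239 252] [73. 77. 70.] R-B -3
  -0.05 [240 247] [154. 162. 145.] R-B -9
  -0.04 [242 242] [171. 178. 162.] R-B -9
  -0.03 [243 237] [169. 175. 159.] R-B -9
  -0.02 [245 233] [171. 178. 162.] R-B -9
  -0.01 [246 228] [165. 172. 155.] R-B -9
  -0.00 [247 223] [160. 167. 151.] R-B -9
  0.01 [249 218] [163. 170. 154.] R-B -9
  0.02 [250 213] [98. 96. 94.] R-B -4
  0.03 [252 209] [158. 167. 151.] R-B -7
  0.04 [253 204] [40. 37. 35.] R-B -5
  0.05 [254 199] [95. 86. 74.] R-B -21
0
  -0.10 [224 269] [181. 187. 183.] R-B 2
  -0.09 [225 264] [208. 215. 204.] R-B -4
  -0.08 [227 259] [176. 182. 167.] R-B -9
  -0.07 [228 254] [173. 179. 164.] R-B -9
  -0.06 [230 249] [164. 171. 154.] R-B -9
  -0.05 [231 244] [150. 158. 143.] R-B -7
  -0.04 [233 239] [149. 155. 142.] R-B -7
  -0.03 [234 235] [148. 154. 140.] R-B -8
  -0.02 [236 230] [140. 148. 132.] R-B -8
  -0.01 [237 225] [139. 148. 132.] R-B -8
  -0.00 [238 220] [140.
[... 210 characters left out ...]
B -20
0.02
  -0.10 [215 266] [169. 175. 172.] R-B 3
  -0.09 [216 261] [129. 135. 123.] R-B -6
  -0.08 [218 256] [122. 127. 114.] R-B -8
  -0.07 [219 251] [112. 119. 106.] R-B -6
  -0.06 [220 246] [118. 124. 114.] R-B -5
  -0.05 [222 241] [151. 158. 143.] R-B -8
  -0.04 [223 237] [153. 161. 145.] R-B -8
  -0.03 [225 232] [144. 153. 135.] R-B -9
  -0.02 [226 227] [146. 154. 137.] R-B -9
  -0.01 [228 222] [145. 152. 136.] R-B -9
  -0.00 [229 217] [146. 153. 137.] R-B -10
  0.01 [231 212] [36. 35. 32.] R-B -4
  0.02 [232 207] [37. 36. 34.] R-B -4
  0.03 [233 202] [39. 61. 70.] R-B 31
  0.04 [235 198] [37. 37. 33.] R-B -3
  0.05 [236 193] [57. 56. 52.] R-B -5
[ 0.06095238 -0.11237663 -2.25572428]
```

```bash
python3 - <<'E'
from h import *
L=tool(B0+[.004,0,.14],RB0);q0=np.array(ctrl.current_q());ql=np.array(ctrl.ik(*L));print(q0.round(),ql.round())
o=fkpath([q0+(ql-q0)*s for s in np.linspace(0,1,9)],np.array(ctrl.current_tool_pos()),np.array(ctrl.current_eef_rot()))
for r in o:print(*r)
if min(r[1][2] for r in o if r[0]<1e-2)>25:
    ctrl.goto(*L);im=ctrl.read_camera("top");cv2.imwrite("pics/back.png",im)
    i=im.astype(float);b=cv2.imread("pics/top1.png").astype(float)
    d=(np.abs(i-b).max(2)>30).astype(np.uint8);n,l,s,c=cv2.connectedComponentsWithStats(d[195:300,155:265])
    for j in range(1,n):
        if s[j][4]>6: print("diff",s[j].tolist(),(c[j]+[155,195]).round(),i[195:300,155:265][l==j].mean(0).round())
print(ctrl.current_t())
E
```

```text
[  4.  12. 116.  44.  19.  79.] [-26.  21.  87.  -0.  72.  58.]
0.0 [ 9.  5. 50.] [-0.38  0.53 -0.76]
0.0 [ 17. -26.  45.] [-0.45  0.45 -0.77]
0.0 [ 20. -65.  40.] [-0.51  0.36 -0.78]
0.0 [  19. -113.   35.] [-0.57  0.26 -0.77]
0.0 [  13. -168.   34.] [-0.63  0.17 -0.75]
0.0 [   1. -228.   35.] [-0.69  0.09 -0.72]
0.0 [ -17. -291.   41.] [-0.75  0.01 -0.66]
0.0 [ -42. -356.   52.] [-0.81 -0.05 -0.59]
0.0 [ -72. -421.   68.] [-0.86 -0.09 -0.5 ]
diff [0, 44, 91, 61, 2536] [185. 280.] [161. 175. 184.]
diff [49, 48, 18, 20, 251] [213. 252.] [124. 150. 173.]
diff [33, 58, 6, 7, 23] [191. 256.] [100. 109. 114.]
29.8083
```

```bash
python3 - <<'E'
from h import *
np.set_printoptions(precision=3,suppress=True)
p,R=tool(B0,RB0);up=RB0[:,0]
t=p+up*.003+[0,0,.001]
ctrl.move_l(t+[0,0,.03],.12)
f0=np.array(ctrl.current_contact_force())
c=ctrl.move_l(t,.03,contact_N=5)
print("contact",c,ctrl.current_tool_pos()-t,np.array(ctrl.current_contact_force())-f0,ctrl.current_t())
if not c or np.linalg.norm(ctrl.current_tool_pos()-t)<.006:
    ctrl.command_gripper(1.0); print(ctrl.current_grip_width()); ctrl.move_l(np.array(ctrl.current_tool_pos())+[0,0,.15],.12)
    q=list(ctrl.current_q());q[0]=-100;ctrl.movej(q)
    b=cv2.imread("pics/top1.png").astype(float);i=ctrl.read_camera("top");cv2.imwrite("pics/fin.png",i)
    cv2.imwrite("pics/fins.png",ctrl.read_camera("scene"))
    d=(np.abs(i-b).max(2)>35).astype(np.uint8);d[345:]=0;n,l,s,cc=cv2.connectedComponentsWithStats(d)
    for j in range(1,n):
        if s[j][4]>8: print("diff",s[j].tolist(),i[l==j].mean(0).round())
print(ctrl.current_t())
E
```

```text
contact False [ 0. -0.  0.] [ 0.244  0.16  -0.855] 32.0083
0.9986159227508858
diff [204, 244, 18, 19, 227] [127. 155. 180.]
diff [362, 293, 18, 10, 149] [216. 222. 212.]
36.35
```

```bash
python3 -c "
from bench import ctrl
print(ctrl.sign_off(),ctrl.current_t())"
```

```text
the job is handed in; nothing more can be done
the job is handed in; nothing more can be done
```

The stopper is in the mixing bowl and the bottle is back in its place on the rack. Comparing top-camera images from before and after showed no other visible change. I handed the job in at about 36 s of the 46 s allowed.

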